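# Put the check weights away from the bench stand into their fitted rack

### The arm

A 6-joint arm with a two-finger parallel gripper is mounted at the origin on the work surface; the furniture and walls round the work are solid. World frame = base frame: x ahead of the robot, y to its left, z up, the work surface at z = 0. Lengths are in m, angles in rad, forces in N, time in s.
With the tool pointing down it reaches from about 0.35 to 0.875 m from the base axis. Payload 4.2 kg.
Tool frame: the origin (TCP) lies on the mounting face of the last link; the fingertips stand 173 mm ahead of it and the grasp point (between the pads) lies 155 mm ahead of it; z points along the fingers, y is the line along which they close (so a half turn about z gives the same grasp; the last joint's range is limited). The gripper opens to 85 mm and grips with 20 to 120 N. Pads are 22 mm wide; open, the fingers measure 114 mm over their backs; the gripper's body (76 mm by 85 mm) begins 54 mm behind the grasp point. The pads swing forward as they close: fully open they stand 13 mm farther back than shut.
Start: joints at [1.556, 0.385, 0.008, 0, -1.194, -0.259], TCP at [0.169, 0.602, 0.405] pointing down, gripper open.
Joint ranges: [-3.14, 3.14], [-1.21, 2.06], [-1.07, 1.41], [-3.16, 2.05], [-2.99, -0.16], [-3.1, 3.1]. Speed limits (rad/s): [2.79, 2.79, 3.14, 3.14, 3.14, 3.14].

### API

Orientations are given as a unit quaternion [w, x, y, z].
In Python, from station import manip gives the robot as it stands. The module is installed in compiled form; this text tells all that it offers.
- The arm moves only by the tool play_rows, never from a script. Its argument "series" is a list of rows, each a list of 3 entries, a list of its own where there are three numbers: the shift along the tool's x, y, z in mm, then the turn, a rotation vector about the tool's x, y, z in degrees, then the opening, from 0 (shut) to 1 (fully open). A call has 1 to 12 rows; each row shifts and turns the commanded pose from where the row before left it, along the tool's axes as they then stand; what a row does not reach is not made up. A row lasts 1/10 s, in which the tool goes at most 50 mm and 8.59 degrees, less where a joint would pass 70% of its speed; a pose out of reach is approached as far as the arm can. A call is refused whole if a number of a shift passes 50 or a number of a turn 8.59, either way. A call with a gripper value outside its range is refused whole. The fingers move at their own pace and stop on an object; the grip force is fixed at half the most. Time passes only in rows, so rows that do not move let the fingers close. It gives the time, the measured TCP pose, the force, the opening and the grip force at its end, in the units of the state.
- manip.get_obs(): the state, without advancing time (a new reading comes with each control period).
- manip.get_image(name): name is "scene" or "side" or "wrist"; returns the picture (480x640x3 uint8, blue, green, red); there is no depth.
- manip.camera_params(name): a dict with "mtx" (3x3 intrinsics, pixels), "extrinsics" (4x4, takes a point from world to camera coordinates). Camera axes: x right, y up, looking along -z (the intrinsics and any distortion apply to the point x, -y, -z); pixel columns grow to the right and rows downward; lengths in m; the calibration is good to about 2 mm. A picture is of the moment at which its call begins: read the wrist's pose just before it. camera_params takes no time and is no camera call; for the wrist camera it gives the pose at the moment of the call.
- manip.close_job(): hands the job in; it is judged then, once.
Trained networks look in the newest picture that a camera, given by its name, has taken for a name from the list of things; names that differ only in an ending like _2 or _b are one class to them, and where a whole thing is asked for, a point or a joint stands for the part that bears it (a point fixed in the world has none). Each returns a list of dicts, best first, with "conf" (0 to 1); they miss things now and then, are a little off and sometimes report something else, mostly with a low value. They report only what shows in the picture. A call takes as long as a camera call. They do not tell look-alikes from the thing itself.
- manip.spot_in(camera, target): "bbox" ([left, top, right, bottom] in pixels, round what is visible of it).
- manip.landmark_of(camera, target): "position" ([column, row] in pixels: a listed point, or the origin of a listed thing).
The state is a dict: "time": time; "joints": joint angles; "joint_velocities": joint speeds; "joint_efforts": joint torques, N m; "tcp_pos": TCP position; "eef_rot": TCP orientation; "contact_force": force on the tool from outside, world axes, zero at the start; "ft_torque": the same for the moment, N m; "opening": finger opening in m; "grasp_force": force on a finger pad.
Only numpy, scipy, OpenCV 4.12 (cv2) and the standard library are available. Lean on these libraries where they do the work, as an engineer would, in place of code of your own. Each camera call takes 0.05 s, during which the arm holds its last target. There are 200 camera calls.

### The job

The balance check is finished. Move the four steel knob weights from the dark metal stand into the wooden rack on the counter, each into the cup of its own size (the largest weight into the largest cup, and so on down), and leave every one standing upright and right down on the floor of its cup. Do not let a weight fall over, and leave the clear glass bottle beside the rack where it stands.

Things in the scene. Friction and masses are not known exactly. Their poses are not given: they have to be found in the camera images.
- weight_500: the largest of four plain bright-steel knob weights, 500 g: a round body 38 mm in diameter, a narrow neck and a round knob 34 mm in diameter, 14 mm high, on top; 64 mm tall in all. It starts upright in one of the stand's four seats, any of them. Origin: centre of its underside; z up through the knob. Easiest lifted by the knob, fingertips about 9 mm below its top.
- weight_200: the second largest of four plain bright-steel knob weights, 200 g: a round body 28 mm in diameter, a narrow neck and a round knob 25 mm in diameter, 10 mm high, on top; 47 mm tall in all. It starts upright in one of the stand's four seats, any of them. Origin: centre of its underside; z up through the knob. Easiest lifted by the knob, fingertips about 9 mm below its top.
- weight_100: the third largest of four plain bright-steel knob weights, 100 g: a round body 22 mm in diameter, a narrow neck and a round knob 20 mm in diameter, 8 mm high, on top; 37 mm tall in all. It starts upright in one of the stand's four seats, any of them. Origin: centre of its underside; z up through the knob. Easiest lifted by the knob, fingertips about 9 mm below its top.
- weight_50: the smallest of four plain bright-steel knob weights, 50 g: a round body 18 mm in diameter, a narrow neck and a round knob 16 mm in diameter, 6.5 mm high, on top; 30 mm tall in all. It starts upright in one of the stand's four seats, any of them. Origin: centre of its underside; z up through the knob. Easiest lifted by the knob, fingertips 8 to 9 mm below its top.
- cup_500: the largest of four fixed white plastic cup inserts, for the 500 g weight: round bore 44 mm in diameter, funnel mouth 50 mm (56 mm over the rim); floor 4 mm above the origin, rim 30 mm above the origin. They stand 58 mm apart, in any order, in a low wooden rack on the counter. Origin: centre of its underside, 8 mm above the counter; z up, x along the row, y across it.
- cup_200: the second largest of four fixed white plastic cup inserts, for the 200 g weight: round bore 34 mm in diameter, funnel mouth 45 mm (50 mm over the rim); floor 4 mm above the origin, rim 25 mm above the origin. They stand 58 mm apart, in any order, in a low wooden rack on the counter. Origin: centre of its underside, 8 mm above the counter; z up, x along the row, y across it.
- cup_100: the third largest of four fixed white plastic cup inserts, for the 100 g weight: round bore 27 mm in diameter, funnel mouth 38 mm (43 mm over the rim); floor 4 mm above the origin, rim 21 mm above the origin. They stand 58 mm apart, in any order, in a low wooden rack on the counter. Origin: centre of its underside, 8 mm above the counter; z up, x along the row, y across it.
- cup_50: the smallest of four fixed white plastic cup inserts, for the 50 g weight: round bore 22 mm in diameter, funnel mouth 33 mm (38 mm over the rim); floor 4 mm above the origin, rim 18 mm above the origin. They stand 58 mm apart, in any order, in a low wooden rack on the counter. Origin: centre of its underside, 8 mm above the counter; z up, x along the row, y across it.
- stand: a fixed low dark metal bar, 57 x 232 mm, on the desk; four equal seats 46 mm in diameter, 58 mm apart, hold the weights. Top face 18 mm, seat floors 14 mm above the origin. Origin: centre of its underside, on the desk; z up, x along the row, y across it; grip across the row to clear the neighbours. A clipboard hangs above z = 0.45 m, 0.66 m straight ahead: cross to the counter nearer the robot.
- bottle: a loose clear glass stopper bottle, 57 mm in diameter, 100 mm tall, standing on the counter beyond the far end of the rack; a bystander. Origin: centre of its underside, z up.
Things that resemble listed ones, but are neither listed nor needed, are in the scene too. What is shaped like the weight_500 but purple or yellow is not meant.

How it is judged:
By the outcome, as a careful person would: the job done as asked, in the order asked, and still so for the second after the job is handed in, with the robot touching nothing.
It also fails if it takes over 128 s, if anything falls off the work surface, if the arm or the gripper's body presses on something with over 40 N, if the wrist force passes 120 N, or if a joint passes its speed limit or range.

## Working session

There is one attempt and no reset: what is moved stays moved. The work goes in short steps, Python scripts to look and compute and a tool call to move; the robot and the scene stay as the last step left them, time stands still between calls to the robot, and variables do not carry over. Pictures are saved under pics/ and viewed, at most 14 in all, crops included, and the job is handed in when it is done.

Besides the shell and the picture viewer there is one more tool, called after "Call:" as name([rows], argument=value, ...), one row to a line, values as JSON. play_rows: Moves the arm, as the interface text tells. Its arguments: {"type":"object","properties":{"series":{"type":"array"}},"required":["series"]}

```bash
mkdir -p pics; python3 - <<'E'
from station import manip
import cv2,numpy as np
o=manip.get_obs();print({k:np.round(v,3).tolist() for k,v in o.items()})
ims=[]
for c in ["scene","side","wrist"]:
    im=manip.get_image(c);cv2.imwrite(f"pics/{c}0.png",im)
    p=manip.camera_params(c);print(c,np.round(p["mtx"],1).tolist(),np.round(p["extrinsics"],3).tolist(),[k for k in p])
E
```

```text
{'time': 0.0, 'joints': [1.556, 0.386, 0.007, -0.001, -1.194, -0.259], 'joint_velocities': [0.001, -0.001, 0.001, -0.001, -0.0, -0.001], 'joint_efforts': [0.001, -39.228, 18.84, 4.186, -0.005, -0.0], 'tcp_pos': [0.169, 0.602, 0.404], 'eef_rot': [0.001, 0.991, -0.137, -0.0], 'contact_force': [-0.408, -0.946, -0.205], 'ft_torque': [0.02, 0.016, -0.058], 'grasp_force': 0.0, 'opening': 0.085}
scene [[496.3, 0.0, 311.7], [0.0, 496.3, 230.5], [0.0, 0.0, 1.0]] [[-0.837, -0.547, 0.013, 0.325], [0.416, -0.621, 0.664, -0.252], [-0.355, 0.561, 0.748, -1.156], [0.0, 0.0, 0.0, 1.0]] ['mtx', 'extrinsics']
side [[445.6, 0.0, 317.7], [0.0, 445.6, 236.6], [0.0, 0.0, 1.0]] [[0.922, -0.388, -0.003, -0.455], [0.216, 0.505, 0.836, -0.114], [-0.323, -0.771, 0.549, -1.213], [0.0, 0.0, 0.0, 1.0]] ['mtx', 'extrinsics']
wrist [[393.4, 0.0, 321.6], [0.0, 393.4, 246.2], [0.0, 0.0, 1.0]] [[-0.27, -0.963, 0.001, 0.624], [0.909, -0.255, -0.329, 0.042], [0.317, -0.088, 0.944, -0.38], [0.0, 0.0, 0.0, 1.0]] ['mtx', 'extrinsics']
```

View pics/scene0.png

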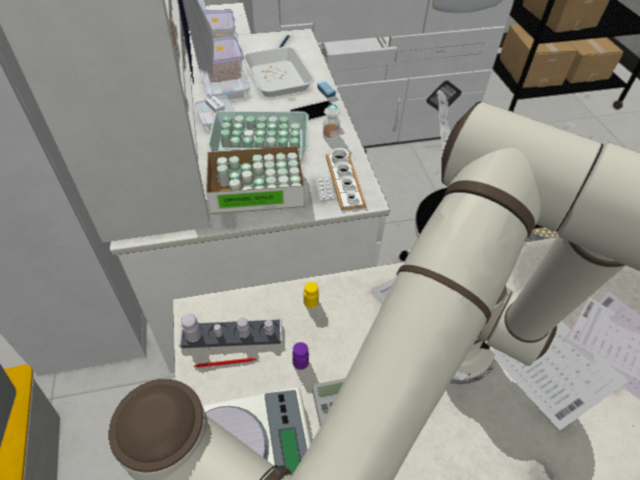

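View pics/side0.png

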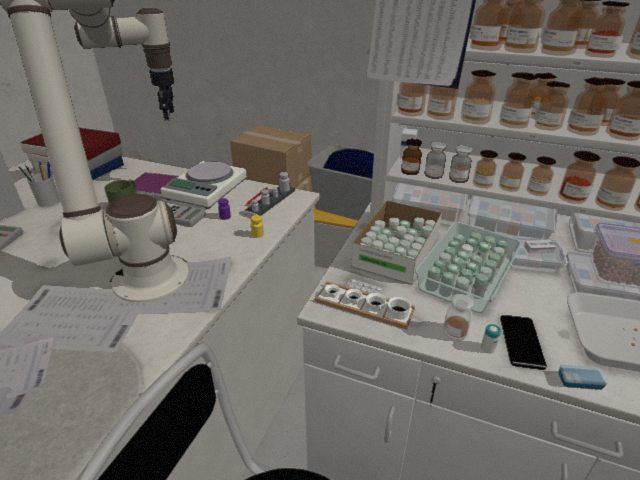

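View pics/wrist0.png

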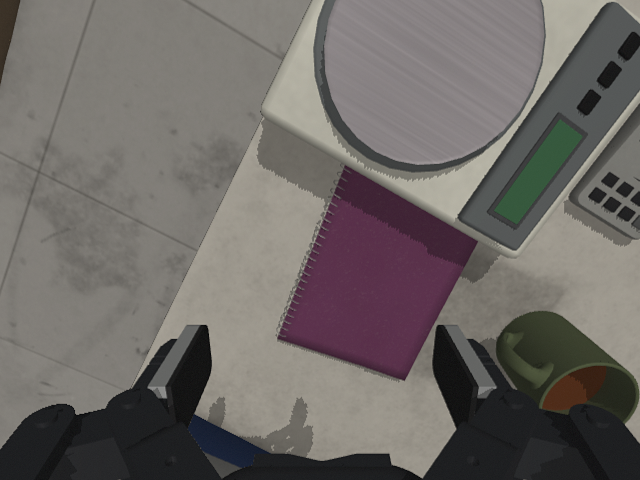

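The scene view shows the stand at about (232,333), with the largest weight at its left end (190,328), then 50 (218,331), 200 (243,327) and 100 (269,328). The rack is at about (345,180), and the bottle stands beyond it at (332,120). The side view has the cups at (330,293), (352,297), (376,302) and (400,307), with the bottle at (458,318). The wrist view shows only the balance and a notebook. Next I'll triangulate.

```bash
cat > h.py <<'E'
from station import manip
import cv2,numpy as np
from scipy.spatial.transform import Rotation as R
def P(c):
    p=manip.camera_params(c);E=np.diag([1,-1,-1,1.])@p["extrinsics"]
    return p["mtx"]@E[:3]
def tri(uv1,P1,uv2,P2):
    X=cv2.triangulatePoints(P1,P2,np.float64(uv1).reshape(2,1),np.float64(uv2).reshape(2,1))[:,0];X=X[:3]/X[3]
    e=max(np.linalg.norm(proj(X,Q)-u) for u,Q in((uv1,P1),(uv2,P2)))
    return X,e
def proj(X,Q):
    x=Q@np.append(X,1);return x[:2]/x[2]
def onz(uv,Q,z):
    A=np.c_[Q[:,:2],-np.array([uv[0],uv[1],1.])];s=np.linalg.solve(A,-(Q[:,2]*z+Q[:,3]));return np.array([s[0],s[1],z])
NAMES=["weight_500","weight_200","weight_100","weight_50","cup_500","cup_200","cup_100","cup_50","stand","bottle"]
E
python3 - <<'E'
from h import *
Ps,Pd=P("scene"),P("side")
for n in NAMES:
    a=manip.landmark_of("scene",n);b=manip.landmark_of("side",n)
    print(n,[(np.round(x["position"]).tolist(),round(x["conf"],2)) for x in a[:3]],[(np.round(x["position"]).tolist(),round(x["conf"],2)) for x in b[:3]])
    if a and b:
        X,e=tri(a[0]["position"],Ps,b[0]["position"],Pd);print("   ",X.round(4),round(e,1))
E
```

```text
weight_500 [([312.0, 299.0], 0.73), ([193.0, 335.0], 0.72), ([245.0, 331.0], 0.69)] [([284.0, 187.0], 0.77), ([254.0, 235.0], 0.67), ([376.0, 302.0], 0.64)]
    [0.3622 0.1291 0.104 ] 28.8
weight_200 [([312.0, 299.0], 0.73), ([193.0, 335.0], 0.72), ([245.0, 331.0], 0.69)] [([284.0, 187.0], 0.77), ([254.0, 235.0], 0.67), ([376.0, 302.0], 0.64)]
    [0.3622 0.1291 0.104 ] 28.8
weight_100 [([312.0, 299.0], 0.73), ([193.0, 335.0], 0.72), ([245.0, 331.0], 0.69)] [([284.0, 187.0], 0.77), ([254.0, 235.0], 0.67), ([376.0, 302.0], 0.64)]
    [0.3622 0.1291 0.104 ] 28.8
weight_50 [([312.0, 299.0], 0.73), ([193.0, 335.0], 0.72), ([245.0, 331.0], 0.69)] [([284.0, 187.0], 0.77), ([254.0, 235.0], 0.67), ([376.0, 302.0], 0.64)]
    [0.3622 0.1291 0.104 ] 28.8
cup_500 [([342.0, 173.0], 0.75), ([350.0, 187.0], 0.62), ([349.0, 199.0], 0.62)] [([399.0, 312.0], 0.83), ([376.0, 306.0], 0.73), ([353.0, 298.0], 0.58)]
    [ 0.5349 -0.3748 -0.014 ] 8.9
cup_200 [([342.0, 173.0], 0.75), ([350.0, 187.0], 0.62), ([349.0, 199.0], 0.62)] [([399.0, 312.0], 0.83), ([376.0, 306.0], 0.73), ([353.0, 298.0], 0.58)]
    [ 0.5349 -0.3748 -0.014 ] 8.9
cup_100 [([342.0, 173.0], 0.75), ([350.0, 187.0], 0.62), ([349.0, 199.0], 0.62)] [([399.0, 312.0], 0.83), ([376.0, 306.0], 0.73), ([353.0, 298.0], 0.58)]
    [ 0.5349 -0.3748 -0.014 ] 8.9
cup_50 [([342.0, 173.0], 0.75), ([350.0, 187.0], 0.62), ([349.0, 199.0], 0.62)] [([399.0, 312.0], 0.83), ([376.0, 306.0], 0.73), ([353.0, 298.0], 0.58)]
    [ 0.5349 -0.3748 -0.014 ] 8.9
stand [([234.0, 335.0], 0.56)] [([272.0, 200.0], 0.61)]
    [0.43   0.2751 0.0086] 2.6
bottle [([327.0, 134.0], 0.72)] [([454.0, 333.0], 0.97)]
    [ 0.6409 -0.4873  0.0008] 3.4
```

```bash
python3 - <<'E'
import cv2,numpy as np
a=cv2.imread("pics/scene0.png")
b=cv2.imread("pics/side0.png")
t=lambda im,x,y,w,h:cv2.resize(im[y:y+h,x:x+w],(400,300),interpolation=cv2.INTER_CUBIC)
g=np.vstack([np.hstack([t(a,175,290,120,90),t(a,300,90,100,130)]),np.hstack([t(b,230,160,80,60),t(b,300,260,200,100)])])
cv2.imwrite("pics/crop1.png",g)
E
```

```text
(no output)
```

View pics/crop1.png

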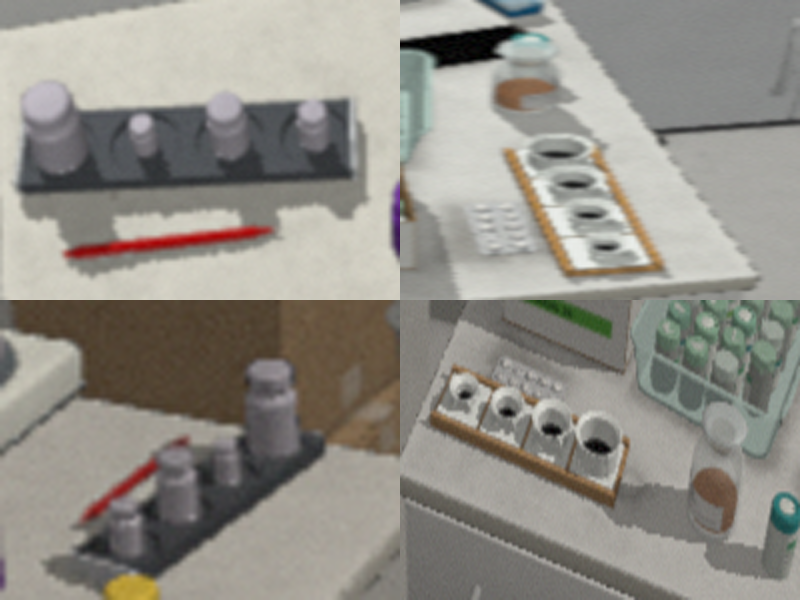

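The crop confirms the stand order, left to right in the scene view: 500, 50, 200, 100. The cups run 500 (next to the bottle), 200, 100, 50 (nearest the robot). Next I triangulate the knob tops and cup rims from these pixels.

```bash
python3 - <<'E'
from h import *
Ps,Pd=P("scene"),P("side")
s=lambda x,y:(175+x/3.333,290+y/3.333); c=lambda x,y:(300+x/4-100,90+y/2.3077)
d=lambda x,y:(230+x/5,160+(y-300)/5); e=lambda x,y:(300+(x-400)/2,260+(y-300)/3)
pts={"k500":(s(49,97),d(270,372)),"k50":(s(143,122),d(228,445)),"k200":(s(225,104),d(177,458)),"k100":(s(312,110),d(125,510)),
"c500":(c(558,152),e(600,430)),"c200":(c(574,183),e(550,416)),"c100":(c(591,215),e(508,402)),"c50":(c(608,247),e(466,388))}
X={}
for k,(a,b) in pts.items():
    X[k],er=tri(a,Ps,b,Pd);print(k,X[k].round(4),round(er,1))
for a,b in(("k500","k100"),("c500","c50")):
    v=X[a]-X[b];print(np.linalg.norm(v[:2]),np.degrees(np.arctan2(v[1],v[0])))
E
```

```text
k500 [0.5001 0.3237 0.0752] 0.3
k50 [0.4543 0.2906 0.0412] 0.9
k200 [0.4084 0.256  0.0576] 0.5
k100 [0.3614 0.2218 0.0453] 0.4
c500 [ 0.5416 -0.3856  0.033 ] 2.4
c200 [ 0.4996 -0.3419  0.0287] 1.5
c100 [ 0.4614 -0.3013  0.0237] 2.0
c50 [ 0.4226 -0.2604  0.0204] 1.8
0.17205373674965327 36.31572560107752
0.1726609458785219 -46.47127062918025
```

Heights and spacings match the given sizes: stand row at 36.3°, rack row at -46.5°, counter near z = 0. Next I write a small planner and move above the stand for a closer look.

```bash
cat >> h.py <<'E'
def down(yaw): # tool x at yaw, z down
    c,s=np.cos(np.radians(yaw)),np.sin(np.radians(yaw));return R.from_matrix(np.array([[c,s,0],[s,-c,0],[0,0,-1.]]))
def pose():
    o=manip.get_obs();q=o["eef_rot"];return np.array(o["tcp_pos"]),R.from_quat([q[1],q[2],q[3],q[0]]),o
def plan(wps,start=None):
    "wps: list of (xyz, yaw, nrows, opening)"
    p,r=start or pose()[:2]
    for t,yaw,n,g in wps:
        t=np.array(t,float);tr=down(yaw)
        out=[]
        for k in range(n,0,-1):
            s=np.round(r.inv().apply((t-p)/k)*1000,1 if k==1 else 0)
            w=np.round(np.degrees((r.inv()*tr).as_rotvec())/k,1)
            out.append([s.tolist(),w.tolist(),g]);p=p+r.apply(s/1000);r=r*R.from_rotvec(np.radians(w))
        print(str(out).replace(" ","").replace(".0,",",").replace(".0]","]"))
    return p,r
E
python3 - <<'E'
from h import *
plan([((.431,.273,.37),36.3,10,0.6)])
E
```

```text
[[[34,25,3],[-0,0,-5.2],0.6],[[32,28,4],[-0,0,-5.2],0.6],[[29,30,3],[-0,0,-5.2],0.6],[[26,33,4],[-0,0,-5.2],0.6],[[23,35,3],[-0,0,-5.2],0.6],[[20,37,4],[-0,0,-5.2],0.6],[[17,39,3],[-0,0,-5.2],0.6],[[13,40,4],[-0,0,-5.2],0.6],[[9,41,3],[-0,0,-5.2],0.6],[[5.8,41,3.7],[-0,0,-5.2],0.6]]
```

Call:
play_rows([
  [[34, 25, 3], [0, 0, -5.2], 0.6],
  [[32, 28, 4], [0, 0, -5.2], 0.6],
  [[29, 30, 3], [0, 0, -5.2], 0.6],
  [[26, 33, 4], [0, 0, -5.2], 0.6],
  [[23, 35, 3], [0, 0, -5.2], 0.6],
  [[20, 37, 4], [0, 0, -5.2], 0.6],
  [[17, 39, 3], [0, 0, -5.2], 0.6],
  [[13, 40, 4], [0, 0, -5.2], 0.6],
  [[9, 41, 3], [0, 0, -5.2], 0.6],
  [[6, 41, 4], [0, 0, -5.2], 0.6],
  [[0, 0, 0], [0, 0, 0], 0.6],
  [[0, 0, 0], [0, 0, 0], 0.6],
])

```text
time: 2.35
tcp_pos: [0.4317, 0.2723, 0.3697]
eef_rot: [-0.0, 0.951, 0.31, -0.0]
contact_force: [0.1, 0.7, 0.7]
opening: 0.0515
grasp_force: 0.0
```

```bash
python3 - <<'E'
from h import *
p,r,o=pose();print(p.round(4),r.as_matrix().round(3).tolist(),o["opening"],o["time"],o["joints"])
Q=P("wrist");np.save("Qstand.npy",Q)
im=manip.get_image("wrist");cv2.imwrite("pics/w1.png",im)
for n,X in {"500":(.5001,.3237,.078),"50":(.4543,.2906,.044),"200":(.4084,.256,.061),"100":(.3614,.2218,.051)}.items(): print(n,proj(np.array(X),Q).round(1))
E
```

```text
[0.4317 0.2723 0.3697] [[0.807, 0.59, -0.0], [0.59, -0.807, 0.0], [-0.0, -0.0, -1.0]] 0.051480611617977436 2.35 [ 8.81210712e-01  2.20385337e-01 -3.22273436e-01 -1.31274452e-05
 -1.02813773e+00  1.32068933e+00]
500 [319.9 107.8]
50 [319.8 187.5]
200 [320.8 266.8]
100 [320.7 326.9]
```

View pics/w1.png

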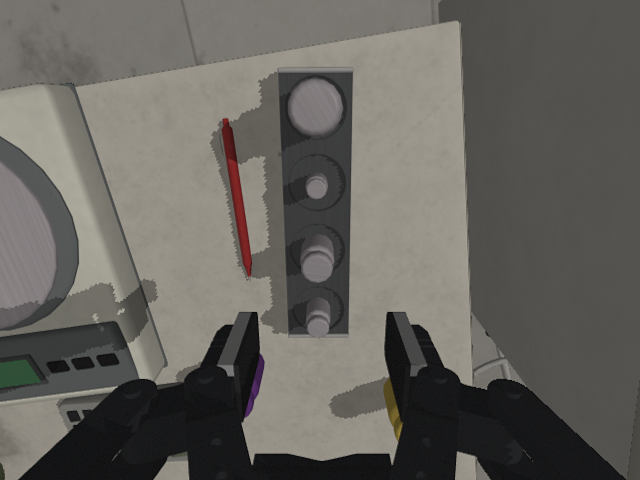

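The wrist view shows the stand with the knobs in a column: 500 at (315,107), 50 at (317,186), 200 at (317,265), 100 at (318,325). I'll overlay the predicted knob-top circles to refine these.

```bash
cat >> h.py <<'E'
KN={"500":(17,.064),"200":(12.5,.047),"100":(10,.037),"50":(8,.030)}
def circ(X,r,Q,n=60):
    a=np.linspace(0,2*np.pi,n);return np.array([proj(X+np.array([r*np.cos(t),r*np.sin(t),0])/1000,Q) for t in a])
E
python3 - <<'E'
from h import *
Q=np.load("Qstand.npy");im=cv2.imread("pics/w1.png")
S=4;x0,y0=275,65
g=cv2.resize(im[y0:y0+285,x0:x0+85],None,fx=S,fy=S,interpolation=cv2.INTER_CUBIC)
G=g.copy()
pix={"500":(315.5,107),"50":(317,186.5),"200":(317.3,265.5),"100":(318,326.5)}
for n,u in pix.items():
    X=onz(u,Q,.014+KN[n][1]);print(n,X.round(4))
    c=circ(X,KN[n][0],Q);cv2.polylines(G,[np.int32(((c-[x0,y0])+.5)*S-.5)],True,(0,255,0),1)
h=g.shape[0]//2
cv2.imwrite("pics/c2.png",np.hstack([G[:h],g[:h]][:1]+[G[h:]]))
E
```

```text
500 [0.4989 0.3262 0.078 ]
50 [0.4537 0.2927 0.044 ]
200 [0.4076 0.2588 0.061 ]
100 [0.3604 0.2239 0.051 ]
```

View pics/c2.png

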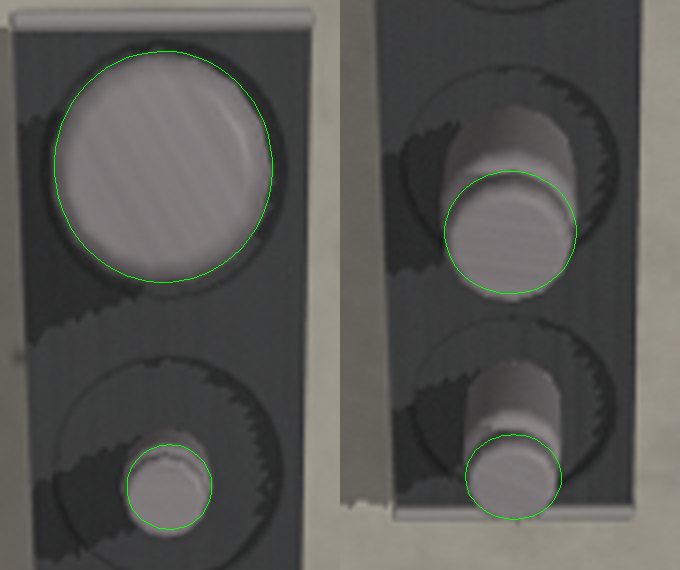

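The overlay fits: 500 and its circle coincide, and the others sit about 1 px low, which I'll correct. I go for the 500 first.

```bash
python3 - <<'E'
from h import *
Q=np.load("Qstand.npy")
for n,u in {"50":(317,187.6),"200":(317.3,266.6),"100":(318,327.2)}.items(): print(n,onz(u,Q,.014+KN[n][1]).round(4))
s=plan([((.4989,.3262,.30),36.3,3,.6),((.4989,.3262,.242),36.3,3,.6)])
E
```

```text
50 [0.453  0.2922 0.044 ]
200 [0.4069 0.2582 0.061 ]
100 [0.3599 0.2235 0.051 ]
[[[29,-1,23],[-0,-0,-0],0.6],[[28,-1,23],[-0,-0,-0],0.6],[[29,-0.9,23.9],[-0,-0,-0],0.6]]
[[[-0,0,19],[-0,-0,-0],0.6],[[-0,0,19],[-0,-0,-0],0.6],[[-0,0,20],[-0,-0,-0],0.6]]
```

Call:
play_rows([
  [[29, -1, 23], [0, 0, 0], 0.6],
  [[28, -1, 23], [0, 0, 0], 0.6],
  [[29, -1, 24], [0, 0, 0], 0.6],
  [[0, 0, 15], [0, 0, 0], 0.6],
  [[0, 0, 15], [0, 0, 0], 0.6],
  [[0, 0, 15], [0, 0, 0], 0.6],
  [[0, 0, 13], [0, 0, 0], 0.6],
  [[0, 0, 0], [0, 0, 0], 0.6],
  [[0, 0, 0], [0, 0, 0], 0],
  [[0, 0, 0], [0, 0, 0], 0],
  [[0, 0, 0], [0, 0, 0], 0],
  [[0, 0, 0], [0, 0, 0], 0],
])

```text
time: 3.6
tcp_pos: [0.4989, 0.3267, 0.2428]
eef_rot: [-0.001, 0.95, 0.312, 0.001]
contact_force: [-0.4, 0.4, 3.0]
opening: 0.0302
grasp_force: 59.5
```

Call:
play_rows([
  [[0, 0, -10], [0, 0, 0], 0],
  [[0, 0, -20], [0, 0, 0], 0],
  [[0, 0, -30], [0, 0, 0], 0],
  [[0, 0, -40], [0, 0, 0], 0],
  [[0, 0, 0], [0, 0, 0], 0],
])

```text
time: 4.1
tcp_pos: [0.4998, 0.3271, 0.3477]
eef_rot: [-0.002, 0.95, 0.312, 0.006]
contact_force: [2.2, 1.1, -3.0]
opening: 0.0297
grasp_force: 60.0
```

```bash
python3 - <<'E'
from h import *
p,r,o=pose();print(p.round(4),o["opening"],np.round(o["contact_force"],1),np.round(o["ft_torque"],2))
im=manip.get_image("wrist");cv2.imwrite("pics/w3.png",im)
plan([((.42,.10,.345),0,6,0),((.42,-.10,.345),-25,4,0),((.43,-.262,.345),-46.5,4,0)])
E
```

```text
[0.4998 0.3271 0.3477] 0.029728407060121045 [ 2.2  1.1 -3. ] [ 0.37 -0.28  0.01]
[[[-33,23,-0],[-0,-0.1,6],0],[[-30,26,-0],[-0,-0,6.1],0],[[-28,29,-0],[-0,-0,6],0],[[-24,32,-1],[-0.1,-0.1,6.1],0],[[-21,34,-0],[-0,-0,6],0],[[-17.2,35.8,-0.5],[-0.1,-0.1,6.1],0]]
[[[0,50,0],[0,0,6.2],0],[[5,50,0],[0,0,6.3],0],[[11,49,0],[0,0,6.2],0],[[16.2,46.8,0.1],[0,0,6.3],0]]
[[[19,36,-0],[0,0,5.4],0],[[23,34,-0],[0,0,5.4],0],[[26,31,-0],[0,0,5.3],0],[[28.1,28.6,-0],[0,0,5.4],0]]
```

View pics/w3.png

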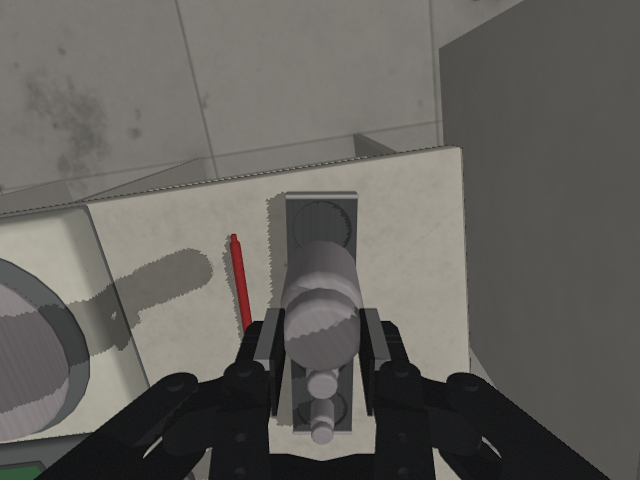

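The 500 is held upright between the pads (knob at about (322,332)), and its seat is empty. Crossing to the rack near the robot.

Call:
play_rows([
  [[-25, 17, 0], [0, 0, 4.5], 0],
  [[-30, 22, 0], [0, 0, 6], 0],
  [[-30, 29, 0], [0, 0, 6.1], 0],
  [[-28, 32, 0], [0, 0, 6.5], 0],
  [[-23, 39, 0], [0, 0, 6.6], 0],
  [[-17, 41, 0], [0, 0, 6.6], 0],
  [[0, 44, 0], [0, 0, 6.2], 0],
  [[5, 46, 0], [0, 0, 6.3], 0],
  [[11, 47, 0], [0, 0, 6.2], 0],
  [[16, 47, 0], [0, 0, 6.3], 0],
  [[19, 36, 0], [0, 0, 5.4], 0],
  [[23, 34, 0], [0, 0, 5.4], 0],
])

```text
time: 5.35
tcp_pos: [0.4228, -0.1728, 0.3398]
eef_rot: [0.0, 0.951, -0.31, -0.002]
contact_force: [0.9, 0.1, -4.6]
opening: 0.0298
grasp_force: 60.1
```

```bash
python3 - <<'E'
from h import *
p,r,o=pose();print(p.round(4),r.as_matrix()[:,0],np.round(o["contact_force"],1))
plan([((.425,-.265,.345),-46.5,4,0)])
E
```

```text
[ 0.4228 -0.1728  0.3398] [ 0.80797267 -0.5892041  -0.00432265] [ 0.9  0.1 -4.6]
[[[14,18,-1],[0,0.1,2.6],0],[[15,18,-1],[0,0,2.6],0],[[16,17,-2],[0.1,0.1,2.6],0],[[15.8,16.2,-1.2],[0,0,2.6],0]]
```

Call:
play_rows([
  [[14, 18, -1], [0, 0, 2.6], 0],
  [[15, 18, -1], [0, 0, 2.6], 0],
  [[16, 17, -2], [0, 0, 2.6], 0],
  [[16, 16, -1], [0, 0, 2.6], 0],
  [[0, 0, 0], [0, 0, 0], 0],
  [[0, 0, 0], [0, 0, 0], 0],
])

```text
time: 5.95
tcp_pos: [0.4263, -0.2633, 0.3446]
eef_rot: [-0.0, 0.92, -0.393, -0.002]
contact_force: [0.3, 0.5, -4.6]
opening: 0.0303
grasp_force: 60.3
```

```bash
python3 - <<'E'
from h import *
p,r,o=pose();print(p.round(4),r.as_matrix()[:,0],o["time"])
Q=P("wrist");np.save("Qrack.npy",Q)
im=manip.get_image("wrist");cv2.imwrite("pics/w4.png",im)
for n,X in {"500":(.5416,-.3856,.038),"200":(.4996,-.3419,.033),"100":(.4614,-.3013,.029),"50":(.4226,-.2604,.026)}.items():
    X=np.array(X);print(n,proj(X,Q).round(1))
E
```

```text
[ 0.4263 -0.2633  0.3446] [ 0.69102453 -0.72281625 -0.00466596] 5.95
500 [322.6 -43.1]
200 [322.7  70.1]
100 [321.9 156.5]
50 [321.6 231.2]
```

View pics/w4.png

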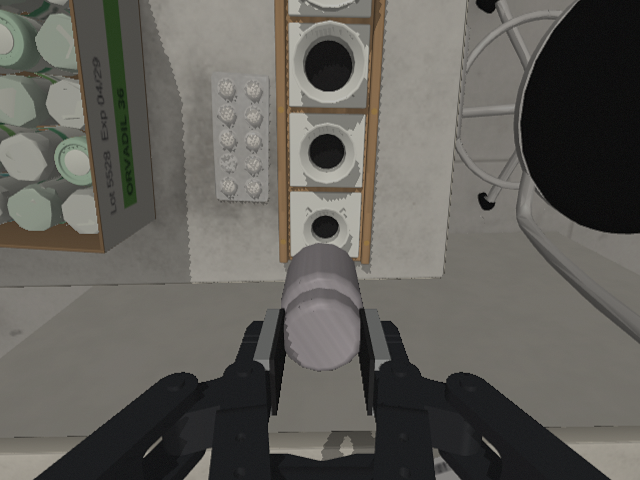

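The view shows the 200, 100 and 50 cups at about (329,63), (326,150) and (325,225), with the 500 cup cut off at the top edge. I'll overlay rim and mouth circles and the held knob.

```bash
cat >> h.py <<'E'
CUP={"500":(28,25,.038),"200":(25,22.5,.033),"100":(21.5,19,.029),"50":(19,16.5,.026)}
E
python3 - <<'E'
from h import *
Q=np.load("Qrack.npy");im=cv2.imread("pics/w4.png")
S=3;x0,y0=270,0
G=cv2.resize(im[y0:y0+380,x0:x0+110],None,fx=S,fy=S,interpolation=cv2.INTER_CUBIC)
def dr(c,col): cv2.polylines(G,[np.int32(((c-[x0,y0])+.5)*S-.5)],True,col,1)
for n,u in {"200":(328.7,63.5),"100":(326.5,150),"50":(325,225.5)}.items():
    X=onz(u,Q,CUP[n][2]);print(n,X.round(4))
    dr(circ(X,CUP[n][0],Q),(0,200,0));dr(circ(X,CUP[n][1],Q),(0,0,255))
p,r,_=pose()
X=onz((322.2,329),Q,p[2]-.173+.009);print(r.inv().apply(X-p).round(4));dr(circ(X,17,Q),(255,0,0))
cv2.imwrite("pics/c5.png",np.hstack([G[:570],G[570:]]) if G.shape[0]==1140 else G)
E
```

```text
200 [ 0.4995 -0.3474  0.033 ]
100 [ 0.4622 -0.3068  0.029 ]
50 [ 0.4239 -0.2655  0.026 ]
[0.0052 0.0009 0.164 ]
```

View pics/c5.png

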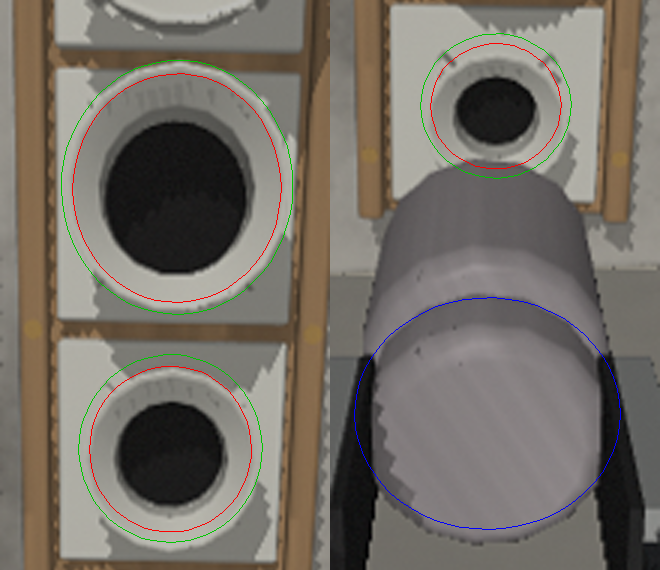

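The rims look smaller and lower than the circles drawn at the assumed height, so the counter is probably a few mm below z = 0. I take a second view further along the row to get the height by triangulation.

Call:
play_rows([
  [[25, -4, 0], [0, 0, 0], 0],
  [[25, 0, 0], [0, 0, 0], 0],
  [[25, 0, 0], [0, 0, 0], 0],
  [[25, 0, 0], [0, 0, 0], 0],
  [[0, 0, 0], [0, 0, 0], 0],
  [[0, 0, 0], [0, 0, 0], 0],
])

```text
time: 6.6
tcp_pos: [0.4994, -0.3318, 0.3453]
eef_rot: [-0.0, 0.92, -0.392, -0.002]
contact_force: [-0.4, -0.5, -5.2]
opening: 0.0299
grasp_force: 60.2
```

```bash
python3 - <<'E'
from h import *
p,r,o=pose();print(p.round(4),o["time"],r.as_matrix().round(4).tolist())
Q=P("wrist");np.save("Qrack2.npy",Q)
im=manip.get_image("wrist");cv2.imwrite("pics/w6.png",im)
S=3;x0,y0=265,20
G=cv2.resize(im[y0:y0+380,x0:x0+120],None,fx=S,fy=S,interpolation=cv2.INTER_CUBIC)
for n,X in {"500":(.5395,-.388),"200":(.4995,-.3474),"100":(.4622,-.3068)}.items():
    for z,col in((0,(0,200,0)),(-.006,(0,0,255))):
        c=circ(np.array([*X,CUP[n][2]+z]),CUP[n][0],Q);cv2.polylines(G,[np.int32(((c-[x0,y0])+.5)*S-.5)],True,col,1)
cv2.imwrite("pics/c6.png",np.hstack([G[:570],G[570:]]))
E
```

```text
[ 0.4994 -0.3318  0.3453] 6.6 [[0.6926, -0.7213, -0.0029], [-0.7213, -0.6926, 0.0018], [-0.0033, 0.0008, -1.0]]
```

View pics/c6.png

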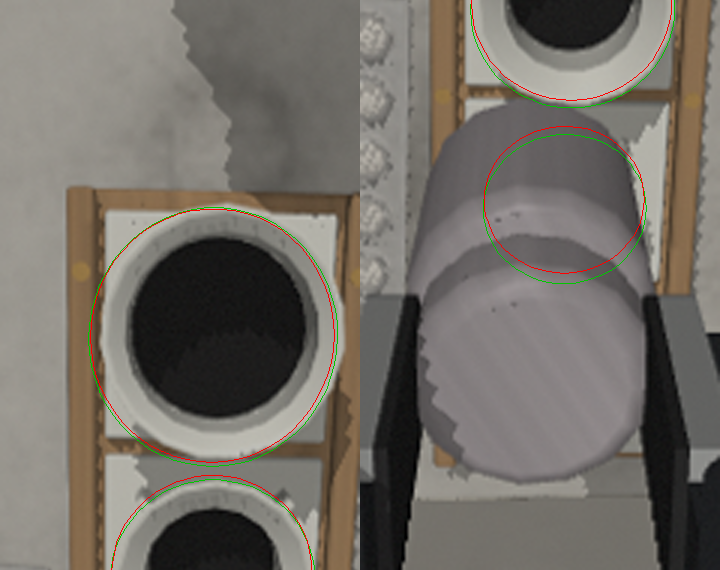

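```bash
python3 - <<'E'
from h import *
Q1,Q2=np.load("Qrack.npy"),np.load("Qrack2.npy")
c5,c2=(338.8,130.8),(336,211.7)
X,e=tri((329.3,62.5),Q1,c2,Q2);print(X.round(4),e)
for dz in(0,-.003,-.006,-.009,-.012):
    a=onz(c5,Q2,.038+dz);b=onz(c2,Q2,.033+dz);c=onz((329.3,62.5),Q1,.033+dz);d=onz((326.5,151.8),Q1,.029+dz)
    print(dz,a.round(4),b.round(4),c.round(4),d.round(4),np.linalg.norm(a-b)*1e3,np.linalg.norm(c-d)*1e3)
p,r,_=pose()
for z in(.164,.168):
  X=onz((265+533/3-40*0-120+0,20+(570+375)/3),Q2,p[2]-z);print(r.inv().apply(X-p))
E
```

```text
[ 0.4998 -0.3483  0.0307] 0.017171293881468104
0 [ 0.5393 -0.3907  0.038 ] [ 0.5002 -0.3487  0.033 ] [ 0.4996 -0.3481  0.033 ] [ 0.4613 -0.3059  0.029 ] 57.55812741376866 57.15734685764164
-0.003 [ 0.539  -0.3907  0.035 ] [ 0.4996 -0.3482  0.03  ] [ 0.4998 -0.3484  0.03  ] [ 0.4611 -0.3057  0.026 ] 58.165775379874596 57.76226354604634
-0.006 [ 0.5388 -0.3906  0.032 ] [ 0.499  -0.3477  0.027 ] [ 0.5    -0.3486  0.027 ] [ 0.4608 -0.3055  0.023 ] 58.773470701523344 58.36721077322675
-0.009 [ 0.5386 -0.3906  0.029 ] [ 0.4984 -0.3472  0.024 ] [ 0.5001 -0.3489  0.024 ] [ 0.4606 -0.3053  0.02  ] 59.38121192483367 58.97218759936669
-0.012 [ 0.5384 -0.3906  0.026 ] [ 0.4978 -0.3467  0.021 ] [ 0.5003 -0.3491  0.021 ] [ 0.4603 -0.3051  0.017 ] 59.98899765473323 59.577193122777935
[0.00271712 0.00059875 0.16399297]
[0.00021528 0.00061088 0.1680006 ]
```

Triangulation and the 58 mm spacing both put the counter about 3 mm low. Cups: 500 (.539,-.391), 200 (.4997,-.348), 100 (.461,-.306), 50 (.422,-.263). Now I lower the 500.

```bash
python3 - <<'E'
from h import *
plan([((.5384,-.3892,.30),-46.4,4,0),((.5384,-.3892,.247),-46.4,6,0)])
E
```

```text
[[[17,3,11],[0,0,0.1],0],[[17,3,11],[0,0.1,0],0],[[17,3,12],[0,0,0.1],0],[[17.9,2.3,11.4],[0,0.1,0],0]]
[[[-0,-0,9],[0,-0,0],0],[[-0,-0,9],[0,-0,0],0],[[-0,-0,9],[0,-0,0],0],[[-0,-0,9],[0,-0,0],0],[[-0,-0,9],[0,-0,0],0],[[-0,-0,8],[0,-0,0],0]]
```

Call:
play_rows([
  [[17, 3, 11], [0, 0, 0], 0],
  [[17, 3, 11], [0, 0.1, 0], 0],
  [[17, 3, 12], [0, 0, 0], 0],
  [[18, 2, 11], [0, 0.1, 0], 0],
  [[0, 0, 0], [0, 0, 0], 0],
  [[0, 0, 12], [0, 0, 0], 0],
  [[0, 0, 12], [0, 0, 0], 0],
  [[0, 0, 12], [0, 0, 0], 0],
  [[0, 0, 9], [0, 0, 0], 0],
  [[0, 0, 8], [0, 0, 0], 0],
  [[0, 0, 0], [0, 0, 0], 0],
  [[0, 0, 0], [0, 0, 0], 0],
])

```text
time: 7.85
tcp_pos: [0.5396, -0.3902, 0.2488]
eef_rot: [0.001, 0.92, -0.392, 0.002]
contact_force: [0.4, 0.0, -4.1]
opening: 0.0301
grasp_force: 60.2
```

Call:
play_rows([
  [[-1, 0, 2], [0, 0, 0], 0],
  [[0, 0, 2], [0, 0, 0], 0],
  [[0, 0, 2], [0, 0, 0], 0],
  [[0, 0, 0], [0, 0, 0], 0],
])

```text
time: 8.25
tcp_pos: [0.5387, -0.3894, 0.2425]
eef_rot: [0.001, 0.92, -0.392, 0.001]
contact_force: [0.9, 0.4, -5.0]
opening: 0.0304
grasp_force: 60.2
```

Call:
play_rows([
  [[0, 0, 1], [0, 0, 0], 0],
  [[0, 0, 1], [0, 0, 0], 0],
  [[0, 0, 0], [0, 0, 0], 0],
])

```text
time: 8.55
tcp_pos: [0.5389, -0.3896, 0.241]
eef_rot: [0.001, 0.92, -0.392, 0.002]
contact_force: [0.7, -0.9, -4.0]
opening: 0.0292
grasp_force: 60.3
```

Call:
play_rows([
  [[0, 0, 1], [0, 0, 0], 0],
  [[0, 0, 1], [0, 0, 0], 0],
  [[0, 0, 0], [0, 0, 0], 0],
])

```text
time: 8.85
tcp_pos: [0.5391, -0.3896, 0.2409]
eef_rot: [0.001, 0.92, -0.392, 0.003]
contact_force: [-1.8, 1.0, 4.4]
opening: 0.0305
grasp_force: 61.4
```

Contact with the floor at z = .241. Releasing and backing off.

Call:
play_rows([
  [[0, 0, 0], [0, 0, 0], 0.6],
  [[0, 0, 0], [0, 0, 0], 0.6],
  [[0, 0, 0], [0, 0, 0], 0.6],
  [[0, 0, 0], [0, 0, 0], 0.6],
  [[0, 0, -5], [0, 0, 0], 0.6],
  [[0, 0, -15], [0, 0, 0], 0.6],
  [[0, 0, -25], [0, 0, 0], 0.6],
  [[-10, 0, -30], [0, 0, 0], 0.6],
  [[-30, 0, -25], [0, 0, 0], 0.6],
  [[-40, 0, 0], [0, 0, 0], 0.6],
  [[0, 0, 0], [0, 0, 0], 0.6],
  [[0, 0, 0], [0, 0, 0], 0.6],
])

```text
time: 10.05
tcp_pos: [0.4828, -0.3311, 0.3404]
eef_rot: [0.001, 0.92, -0.392, 0.003]
contact_force: [-0.4, -0.2, 0.1]
opening: 0.051
grasp_force: 0.0
```

```bash
python3 - <<'E'
from h import *
p,r,o=pose();print(p.round(4),o["opening"],o["time"])
Q=P("wrist");np.save("Qrack3.npy",Q)
im=manip.get_image("wrist");cv2.imwrite("pics/w7.png",im)
G=cv2.resize(im[0:300,200:460],None,fx=2,fy=2,interpolation=cv2.INTER_CUBIC)
for n,X in {"500":(.539,-.3907),"200":(.4997,-.3483),"100":(.461,-.3057),"50":(.422,-.263)}.items():
    for z in(-.003,):
        c=circ(np.array([*X,CUP[n][2]+z]),CUP[n][0],Q);cv2.polylines(G,[np.int32(((c-[200,0])+.5)*2-.5)],True,(0,0,255),1)
cv2.imwrite("pics/c7.png",G)
# plan to 200
s=plan([((.42,-.20,.345),-30,4,.6),((.42,0,.345),-5,5,.6),((.42,.16,.33),15,4,.6),((.4072,.2585,.30),36.3,4,.5),((.4072,.2585,.226),36.3,5,.5)])
E
```

```text
[ 0.4828 -0.3311  0.3404] 0.05097592123849032 10.05
[[[-35,-11,-1],[0,-0.1,-4],0.6],[[-34,-14,-2],[0,-0.1,-4.1],0.6],[[-33,-16,-1],[0,-0.1,-4],0.6],[[-30.9,-18.5,-1.5],[-0,-0.1,-4.1],0.6]]
[[[-20,-35,0],[-0,0,-5],0.6],[[-17,-36,0],[-0,0,-5],0.6],[[-14,-38,0],[-0,0,-5],0.6],[[-10,-38,0],[-0,0,-5],0.6],[[-6.8,-39.5,0.1],[-0,0,-5],0.6]]
[[[-3,-40,4],[-0,0,-5],0.6],[[-0,-40,4],[-0,0,-5],0.6],[[3,-40,4],[-0,0,-5],0.6],[[7,-39.1,3.1],[-0,0,-5],0.6]]
[[[3,-25,8],[-0,0,-5.3],0.5],[[6,-24,7],[-0,0,-5.3],0.5],[[8,-23,8],[-0,0,-5.3],0.5],[[9.6,-23.2,7],[-0,0,-5.4],0.5]]
[[[0,0,15],[-0,0,0],0.5],[[0,0,15],[-0,0,0],0.5],[[0,0,15],[-0,0,0],0.5],[[0,0,15],[-0,0,0],0.5],[[0,0.1,14],[-0,0,0],0.5]]
```

View pics/c7.png

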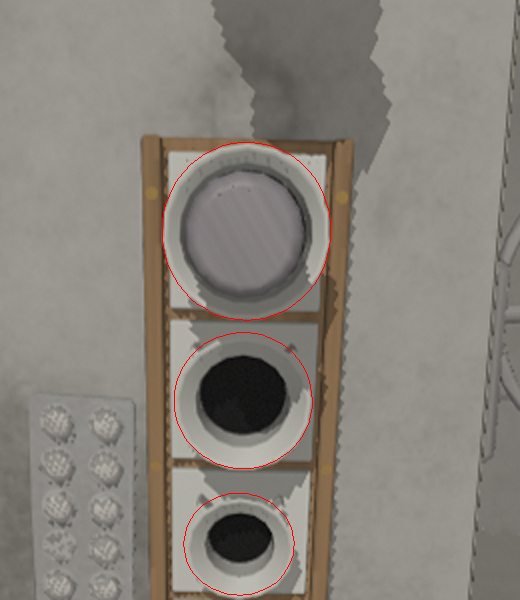

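The 500 stands centred in its cup, and the cup overlays fit exactly. Next is the 200.

Call:
play_rows([
  [[-35, -11, -1], [0, 0, -4], 0.6],
  [[-34, -14, -2], [0, 0, -4.1], 0.6],
  [[-33, -16, -1], [0, 0, -4], 0.6],
  [[-31, -18, -1], [0, 0, -4.1], 0.6],
  [[-20, -35, 0], [0, 0, -5], 0.6],
  [[-17, -36, 0], [0, 0, -5], 0.6],
  [[-14, -38, 0], [0, 0, -5], 0.6],
  [[-10, -38, 0], [0, 0, -5], 0.6],
  [[-7, -39, 0], [0, 0, -5], 0.6],
  [[-3, -40, 4], [0, 0, -5], 0.6],
  [[0, -40, 4], [0, 0, -5], 0.6],
  [[3, -40, 4], [0, 0, -5], 0.6],
])

```text
time: 11.3
tcp_pos: [0.4202, 0.1218, 0.3306]
eef_rot: [0.001, 0.996, 0.089, 0.002]
contact_force: [0.9, -0.6, 0.1]
opening: 0.0513
grasp_force: 0.0
```

```bash
python3 - <<'E'
from h import *
plan([((.4064,.2579,.29),36.3,6,.5)])
E
```

```text
[[[2,-23,7],[0,-0,-4.3],0.5],[[3,-23,7],[0,-0,-4.4],0.5],[[5,-22,7],[0.1,-0,-4.3],0.5],[[7,-22,6],[0,-0.1,-4.4],0.5],[[8,-21,7],[0.1,-0,-4.3],0.5],[[10.5,-19.9,6.4],[0,-0.1,-4.4],0.5]]
```

Call:
play_rows([
  [[2, -23, 7], [0, 0, -4.3], 0.5],
  [[3, -23, 7], [0, 0, -4.4], 0.5],
  [[5, -22, 7], [0.1, 0, -4.3], 0.5],
  [[7, -22, 6], [0, -0.1, -4.4], 0.5],
  [[8, -21, 7], [0.1, 0, -4.3], 0.5],
  [[10, -20, 6], [0, -0.1, -4.4], 0.5],
  [[0, 0, 0], [0, 0, 0], 0.5],
  [[0, 0, 0], [0, 0, 0], 0.5],
])

```text
time: 12.1
tcp_pos: [0.4061, 0.2563, 0.2898]
eef_rot: [0.0, 0.951, 0.31, -0.001]
contact_force: [-0.2, -0.5, -0.3]
opening: 0.0431
grasp_force: 0.0
```

```bash
python3 - <<'E'
from h import *
p,r,_=pose();print(p.round(4),r.as_matrix()[:,2].round(3))
plan([((.4064,.2579,.265),36.3,2,.5),((.4064,.2579,.224),36.3,3,.5)])
E
```

```text
[0.4061 0.2563 0.2898] [-0.002 -0.002 -1.   ]
[[[1,-1,12],[-0,0.1,-0.1],0.5],[[0.3,-0.1,12.8],[-0,0.1,-0.1],0.5]]
[[[-0,-0,14],[-0,-0,-0],0.5],[[-0,-0,13],[-0,-0,-0],0.5],[[-0,-0,14],[-0,-0,-0],0.5]]
```

Call:
play_rows([
  [[1, -1, 12], [0, 0.1, 0], 0.5],
  [[0, 0, 13], [0, 0.1, 0], 0.5],
  [[0, 0, 14], [0, 0, 0], 0.5],
  [[0, 0, 13], [0, 0, 0], 0.5],
  [[0, 0, 14], [0, 0, 0], 0.5],
  [[0, 0, 0], [0, 0, 0], 0.5],
  [[0, 0, 0], [0, 0, 0], 0],
  [[0, 0, 0], [0, 0, 0], 0],
  [[0, 0, 0], [0, 0, 0], 0],
  [[0, 0, 0], [0, 0, 0], 0],
])

```text
time: 13.1
tcp_pos: [0.406, 0.257, 0.2248]
eef_rot: [-0.001, 0.951, 0.31, 0.001]
contact_force: [0.9, -0.5, 2.8]
opening: 0.0216
grasp_force: 58.9
```

Call:
play_rows([
  [[0, 0, -10], [0, 0, 0], 0],
  [[0, 0, -25], [0, 0, 0], 0],
  [[0, 0, -35], [0, 0, 0], 0],
  [[0, 0, -40], [0, 0, 0], 0],
  [[-8, 20, 0], [0, 0, 4.5], 0],
  [[-12, 36, 0], [0, 0, 6], 0],
  [[-8, 40, 0], [0, 0, 6], 0],
  [[-3, 42, 0], [0, 0, 6.2], 0],
  [[2, 44, 0], [0, 0, 6.2], 0],
  [[6, 46, 0], [0, 0, 6.2], 0],
  [[10, 46, 0], [0, 0, 6.3], 0],
  [[14, 46, 0], [0, 0, 6.3], 0],
])

```text
time: 14.3
tcp_pos: [0.4851, -0.0628, 0.3341]
eef_rot: [-0.001, 0.995, -0.103, 0.0]
contact_force: [1.0, 0.3, -1.9]
opening: 0.0214
grasp_force: 59.2
```

```bash
python3 - <<'E'
from h import *
p,r,o=pose();print(p.round(4),np.round(o["contact_force"],1),o["opening"])
plan([((.499,-.3475,.30),-46.6,10,0)])
E
```

```text
[ 0.4851 -0.0628  0.3341] [ 1.   0.3 -1.9] 0.021374611055717706
[[[7,28,3],[-0,-0,3.5],0],[[9,27,3],[-0,-0,3.5],0],[[11,26,3],[-0,-0,3.5],0],[[12,26,4],[-0,0,3.5],0],[[14,25,3],[-0,0,3.5],0],[[15,24,4],[-0,0,3.5],0],[[16,23,3],[-0,0,3.4],0],[[18,22,4],[-0,0,3.5],0],[[19,21,3],[-0.1,0,3.4],0],[[20.8,20.4,3.7],[-0,0,3.5],0]]
```

Call:
play_rows([
  [[7, 28, 3], [0, 0, 3.5], 0],
  [[9, 27, 3], [0, 0, 3.5], 0],
  [[11, 26, 3], [0, 0, 3.5], 0],
  [[12, 26, 4], [0, 0, 3.5], 0],
  [[14, 25, 3], [0, 0, 3.5], 0],
  [[15, 24, 4], [0, 0, 3.5], 0],
  [[16, 23, 3], [0, 0, 3.4], 0],
  [[18, 22, 4], [0, 0, 3.5], 0],
  [[19, 21, 3], [0, 0, 3.4], 0],
  [[20, 20, 4], [0, 0, 3.5], 0],
  [[0, 0, 0], [0, 0, 0], 0],
  [[0, 0, 0], [0, 0, 0], 0],
])

```text
time: 15.5
tcp_pos: [0.4996, -0.3452, 0.299]
eef_rot: [-0.001, 0.919, -0.394, -0.001]
contact_force: [-0.3, 0.2, -2.5]
opening: 0.0221
grasp_force: 59.2
```

```bash
python3 - <<'E'
from h import *
p,r,o=pose();print(p.round(4),r.as_matrix()[:,2].round(3))
Q=P("wrist");np.save("Qh.npy",Q)
cv2.imwrite("pics/w8.png",manip.get_image("wrist"))
plan([((.499,-.3475,.27),-46.6,3,0),((.499,-.3475,.231),-46.6,5,0)])
E
```

```text
[ 0.4996 -0.3452  0.299 ] [-0.     0.002 -1.   ]
[[[1,1,10],[-0,0,0.1],0],[[0,1,10],[-0,0,0.1],0],[[0.7,0.6,9.3],[-0.1,0.1,0],0]]
[[[-0,-0,8],[0,-0,0],0],[[-0,-0,8],[0,-0,0],0],[[-0,-0,8],[0,-0,0],0],[[-0,-0,7],[0,-0,0],0],[[-0.1,-0.1,8],[0,-0,0],0]]
```

Call:
play_rows([
  [[1, 1, 10], [0, 0, 0.1], 0],
  [[0, 1, 10], [0, 0, 0.1], 0],
  [[0, 0, 9], [0, 0.1, 0], 0],
  [[0, 0, 8], [0, 0, 0], 0],
  [[0, 0, 8], [0, 0, 0], 0],
  [[0, 0, 8], [0, 0, 0], 0],
  [[0, 0, 7], [0, 0, 0], 0],
  [[0, 0, 5], [0, 0, 0], 0],
  [[0, 0, 0], [0, 0, 0], 0],
])

```text
time: 16.45
tcp_pos: [0.4991, -0.347, 0.2335]
eef_rot: [-0.0, 0.918, -0.396, 0.0]
contact_force: [1.0, 0.0, -1.6]
opening: 0.0214
grasp_force: 59.2
```

Call:
play_rows([
  [[0, 0, 3], [0, 0, 0], 0],
  [[0, 0, 3], [0, 0, 0], 0],
  [[0, 0, 2], [0, 0, 0], 0],
  [[0, 0, 1], [0, 0, 0], 0],
  [[0, 0, 0], [0, 0, 0], 0],
])

```text
time: 16.95
tcp_pos: [0.4994, -0.347, 0.2253]
eef_rot: [-0.0, 0.918, -0.395, 0.001]
contact_force: [0.0, -0.5, -1.8]
opening: 0.0215
grasp_force: 59.2
```

Call:
play_rows([
  [[0, 0, 1], [0, 0, 0], 0],
  [[0, 0, 1], [0, 0, 0], 0],
  [[0, 0, 1], [0, 0, 0], 0],
  [[0, 0, 0], [0, 0, 0], 0],
])

```text
time: 17.35
tcp_pos: [0.4996, -0.3471, 0.223]
eef_rot: [-0.0, 0.919, -0.395, 0.001]
contact_force: [-0.7, 0.7, 2.0]
opening: 0.0215
grasp_force: 59.5
```

Contact as predicted (.223). Releasing, then going back for the 100.

Call:
play_rows([
  [[0, 0, 0], [0, 0, 0], 0.45],
  [[0, 0, 0], [0, 0, 0], 0.45],
  [[0, 0, 0], [0, 0, 0], 0.45],
  [[0, 0, -5], [0, 0, 0], 0.45],
  [[0, 0, -15], [0, 0, 0], 0.45],
  [[0, 0, -25], [0, 0, 0], 0.45],
  [[-10, 0, -30], [0, 0, 0], 0.45],
  [[-30, 0, -25], [0, 0, 0], 0.45],
  [[-40, 0, -10], [0, 0, 0], 0.45],
  [[0, 0, 0], [0, 0, 0], 0.45],
  [[0, 0, 0], [0, 0, 0], 0.45],
])

```text
time: 18.45
tcp_pos: [0.4439, -0.2886, 0.3335]
eef_rot: [-0.0, 0.919, -0.395, 0.002]
contact_force: [0.3, -0.9, 0.0]
opening: 0.0382
grasp_force: 0.0
```

```bash
python3 - <<'E'
from h import *
p,r,o=pose();print(p.round(4),o["opening"],o["time"])
Q=P("wrist")
im=manip.get_image("wrist");cv2.imwrite("pics/w9.png",im)
G=cv2.resize(im[0:300,200:460],None,fx=2,fy=2,interpolation=cv2.INTER_CUBIC)
for n,X in {"500":(.539,-.3907),"200":(.4997,-.3483),"100":(.461,-.3057),"50":(.422,-.263)}.items():
        c=circ(np.array([*X,CUP[n][2]-.003]),CUP[n][0],Q);cv2.polylines(G,[np.int32(((c-[200,0])+.5)*2-.5)],True,(0,0,255),1)
cv2.imwrite("pics/c9.png",G)
plan([((.41,-.10,.33),-18,5,.45),((.40,.05,.33),5,4,.45),((.359,.223,.28),36.3,6,.45)])
E
```

```text
[ 0.4439 -0.2886  0.3335] 0.03823577353532674 18.45
[[[-32,-21,1],[-0,-0,-5.7],0.45],[[-30,-24,0],[-0,-0,-5.7],0.45],[[-27,-27,1],[-0,-0.1,-5.7],0.45],[[-25,-30,0],[-0,-0,-5.7],0.45],[[-21.7,-31.4,0.7],[-0,-0.1,-5.8],0.45]]
[[[-14,-35,0],[-0,-0,-5.7],0.45],[[-10,-36,0],[-0,-0,-5.8],0.45],[[-7,-37,0],[-0,-0,-5.7],0.45],[[-3,-37.5,0.1],[-0,-0,-5.8],0.45]]
[[[-4,-29,8],[-0,-0,-5.2],0.45],[[-2,-30,8],[-0,-0,-5.2],0.45],[[1,-30,9],[-0,-0,-5.2],0.45],[[4,-29,8],[-0,-0,-5.2],0.45],[[6,-29,9],[-0,-0,-5.2],0.45],[[9.3,-28,8.1],[-0,-0,-5.3],0.45]]
```

View pics/c9.png

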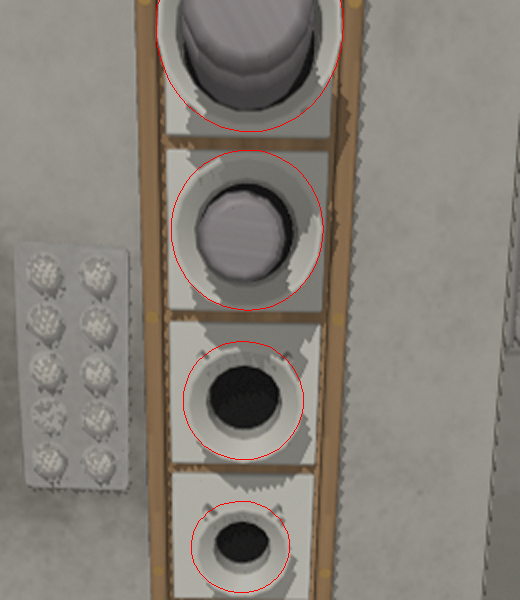

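The 200 is upright in its cup about 1 mm left of centre, which matches my residual TCP error. The 100 and 50 cup overlays fit. Going for the 100.

Call:
play_rows([
  [[-32, -21, 1], [0, 0, -5.7], 0.45],
  [[-30, -24, 0], [0, 0, -5.7], 0.45],
  [[-27, -27, 1], [0, 0, -5.7], 0.45],
  [[-25, -30, 0], [0, 0, -5.7], 0.45],
  [[-22, -31, 1], [0, 0, -5.8], 0.45],
  [[-14, -35, 0], [0, 0, -5.7], 0.45],
  [[-10, -36, 0], [0, 0, -5.8], 0.45],
  [[-7, -37, 0], [0, 0, -5.7], 0.45],
  [[-3, -37, 0], [0, 0, -5.8], 0.45],
  [[-4, -29, 8], [0, 0, -5.2], 0.45],
  [[-2, -30, 8], [0, 0, -5.2], 0.45],
  [[0, 0, 0], [0, 0, 0], 0.45],
])

```text
time: 19.7
tcp_pos: [0.3862, 0.1096, 0.3121]
eef_rot: [0.001, 0.991, 0.137, 0.0]
contact_force: [0.7, -0.6, 0.9]
opening: 0.0387
grasp_force: 0.0
```

```bash
python3 - <<'E'
from h import *
p,r,o=pose();print(p.round(4))
plan([((.359,.223,.27),36.3,6,.45)])
E
```

```text
[0.3862 0.1096 0.3121]
[[[1,-19,7],[0,0,-3.4],0.45],[[2,-19,7],[0,0,-3.4],0.45],[[3,-19,7],[0,0,-3.5],0.45],[[4,-19,7],[0,0,-3.4],0.45],[[5,-19,7],[0,0,-3.5],0.45],[[6.9,-19,6.9],[0.1,0,-3.4],0.45]]
```

Call:
play_rows([
  [[1, -19, 7], [0, 0, -3.4], 0.45],
  [[2, -19, 7], [0, 0, -3.4], 0.45],
  [[3, -19, 7], [0, 0, -3.5], 0.45],
  [[4, -19, 7], [0, 0, -3.4], 0.45],
  [[5, -19, 7], [0, 0, -3.5], 0.45],
  [[7, -19, 7], [0, 0, -3.4], 0.45],
  [[0, 0, 0], [0, 0, 0], 0.45],
  [[0, 0, 0], [0, 0, 0], 0.45],
])

```text
time: 20.5
tcp_pos: [0.3598, 0.2207, 0.2706]
eef_rot: [0.001, 0.951, 0.309, 0.0]
contact_force: [-0.0, 0.0, 0.3]
opening: 0.0386
grasp_force: 0.0
```

```bash
python3 - <<'E'
from h import *
p,r,o=pose();print(p.round(4),r.as_matrix()[:,2].round(3))
im=manip.get_image("wrist");cv2.imwrite("pics/w10.png",im)
plan([((.3592,.2231,.245),36.3,2,.45),((.3592,.2231,.2140),36.3,3,.45)])
Q=P("wrist")
G=cv2.resize(im[100:480,200:460],None,fx=1.5,fy=1.5)
for n,X in {"100":(.3592,.2231,.0495),"50":(.4528,.292,.0425)}.items():
        c=circ(np.array(X),KN[n][0],Q);cv2.polylines(G,[np.int32(((c-[200,100])+.5)*1.5-.5)],True,(0,0,255),1)
cv2.imwrite("pics/c10.png",G)
E
```

```text
[0.3598 0.2207 0.2706] [ 0.001 -0.001 -1.   ]
[[[1,-1,13],[0,-0,-0.2],0.45],[[0.2,-1.6,12.8],[0.1,-0,-0.2],0.45]]
[[[-0,0,10],[-0,-0,0],0.45],[[-0,0,10],[-0,-0,0],0.45],[[-0,0,11],[-0,-0,0],0.45]]
```

View pics/c10.png

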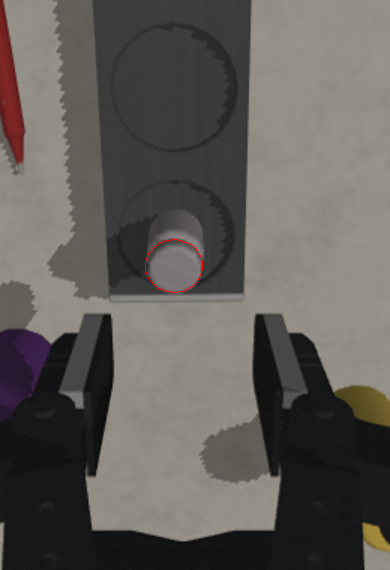

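The circle fits the 100's knob. The purple and yellow decoys show beside the fingers, so I check their clearance.

```bash
python3 - <<'E'
from h import *
Ps,Pd=P("scene"),P("side");p,r,_=pose()
for a,b in(((301,347),(225,202)),((312,287),(257,219))):
    X,e=tri(a,Ps,b,Pd);print(X.round(3),round(e,1),r.inv().apply(X-p).round(3))
E
```

```text
[0.264 0.237 0.058] 1.1 [-0.068 -0.07   0.213]
[0.33  0.092 0.058] 0.8 [-0.1    0.086  0.213]
```

Call:
play_rows([
  [[1, -1, 13], [0, 0, -0.2], 0.45],
  [[0, -2, 13], [0, 0, -0.2], 0.45],
  [[0, 0, 10], [0, 0, 0], 0.45],
  [[0, 0, 10], [0, 0, 0], 0.45],
  [[0, 0, 11], [0, 0, 0], 0.45],
  [[0, 0, 0], [0, 0, 0], 0.45],
  [[0, 0, 0], [0, 0, 0], 0],
  [[0, 0, 0], [0, 0, 0], 0],
  [[0, 0, 0], [0, 0, 0], 0],
  [[0, 0, 0], [0, 0, 0], 0],
])

```text
time: 21.55
tcp_pos: [0.3585, 0.2237, 0.2145]
eef_rot: [0.0, 0.95, 0.313, 0.001]
contact_force: [-0.4, -1.2, 3.5]
opening: 0.0161
grasp_force: 58.6
```

Call:
play_rows([
  [[0, 0, -10], [0, 0, 0], 0],
  [[0, 0, -25], [0, 0, 0], 0],
  [[0, 0, -35], [0, 0, 0], 0],
  [[0, 0, -40], [0, 0, 0], 0],
  [[-4, 20, 0], [0, 0, 4.5], 0],
  [[-6, 36, 0], [0, 0, 6], 0],
  [[-3, 40, 0], [0, 0, 6], 0],
  [[0, 42, 0], [0, 0, 6.2], 0],
  [[4, 44, 0], [0, 0, 6.2], 0],
  [[8, 46, 0], [0, 0, 6.2], 0],
  [[8, 40, 0], [0, 0, 6.3], 0],
  [[0, 0, 0], [0, 0, 0], 0],
])

```text
time: 22.75
tcp_pos: [0.4471, -0.035, 0.3246]
eef_rot: [0.0, 0.999, -0.048, 0.001]
contact_force: [-0.4, 1.3, -1.9]
opening: 0.0157
grasp_force: 58.9
```

```bash
python3 - <<'E'
from h import *
p,r,o=pose();print(p.round(4),np.round(o["contact_force"],1),o["opening"])
plan([((.461,-.3057,.29),-46.6,10,0)])
E
```

```text
[ 0.4471 -0.035   0.3246] [-0.4  1.3 -1.9] 0.01573042447957607
[[[4,27,3],[-0,-0,4.1],0],[[6,26,4],[-0,-0,4.1],0],[[8,26,3],[-0,-0,4.1],0],[[10,25,4],[-0,-0,4.1],0],[[11,25,3],[-0,-0,4.1],0],[[13,24,4],[-0,-0,4.1],0],[[15,23,3],[-0,-0,4.1],0],[[16,22,4],[-0,-0,4.1],0],[[18,20,3],[-0,-0,4.2],0],[[18.9,19.1,3.7],[-0.1,-0.1,4.1],0]]
```

Call:
play_rows([
  [[4, 27, 3], [0, 0, 4.1], 0],
  [[6, 26, 4], [0, 0, 4.1], 0],
  [[8, 26, 3], [0, 0, 4.1], 0],
  [[10, 25, 4], [0, 0, 4.1], 0],
  [[11, 25, 3], [0, 0, 4.1], 0],
  [[13, 24, 4], [0, 0, 4.1], 0],
  [[15, 23, 3], [0, 0, 4.1], 0],
  [[16, 22, 4], [0, 0, 4.1], 0],
  [[18, 20, 3], [0, 0, 4.2], 0],
  [[19, 19, 4], [0, -0.1, 4.1], 0],
  [[0, 0, 0], [0, 0, 0], 0],
  [[0, 0, 0], [0, 0, 0], 0],
])

```text
time: 23.95
tcp_pos: [0.463, -0.3019, 0.2893]
eef_rot: [-0.001, 0.92, -0.391, -0.0]
contact_force: [-0.1, -0.1, -0.1]
opening: 0.0155
grasp_force: 59.0
```

```bash
python3 - <<'E'
from h import *
p,r,o=pose();print(p.round(4),r.as_matrix()[:,2].round(3))
plan([((.461,-.3057,.25),-46.6,4,0)])
E
```

```text
[ 0.463  -0.3019  0.2893] [ 0.     0.001 -1.   ]
[[[0,1,10],[-0,0,0.1],0],[[0,1,10],[-0,0,0.1],0],[[1,1,10],[-0,0,0.2],0],[[0.4,1.1,9.3],[-0.1,0.1,0.1],0]]
```

Call:
play_rows([
  [[0, 1, 10], [0, 0, 0.1], 0],
  [[0, 1, 10], [0, 0, 0.1], 0],
  [[1, 1, 10], [0, 0, 0.2], 0],
  [[0, 1, 9], [0, 0.1, 0.1], 0],
  [[0, 0, 8], [0, 0, 0], 0],
  [[0, 0, 8], [0, 0, 0], 0],
  [[0, 0, 8], [0, 0, 0], 0],
  [[0, 0, 4], [0, 0, 0], 0],
  [[0, 0, 0], [0, 0, 0], 0],
])

```text
time: 24.85
tcp_pos: [0.4609, -0.3056, 0.2216]
eef_rot: [-0.0, 0.918, -0.395, 0.0]
contact_force: [0.7, 1.3, -0.8]
opening: 0.016
grasp_force: 59.0
```

Expected contact is at .2125.

Call:
play_rows([
  [[0, 0, 3], [0, 0, 0], 0],
  [[0, 0, 3], [0, 0, 0], 0],
  [[0, 0, 2], [0, 0, 0], 0],
  [[0, 0, 1], [0, 0, 0], 0],
  [[0, 0, 1], [0, 0, 0], 0],
  [[0, 0, 0], [0, 0, 0], 0],
])

```text
time: 25.45
tcp_pos: [0.4612, -0.3057, 0.2126]
eef_rot: [-0.0, 0.919, -0.395, 0.001]
contact_force: [-0.9, 0.8, 0.4]
opening: 0.0158
grasp_force: 59.1
```

Call:
play_rows([
  [[0, 0, 1], [0, 0, 0], 0],
  [[0, 0, 0], [0, 0, 0], 0],
])

```text
time: 25.65
tcp_pos: [0.4613, -0.3057, 0.2125]
eef_rot: [0.0, 0.919, -0.395, 0.001]
contact_force: [-3.3, 0.4, 5.9]
opening: 0.0155
grasp_force: 59.6
```

Call:
play_rows([
  [[0, 0, 0], [0, 0, 0], 0.4],
  [[0, 0, 0], [0, 0, 0], 0.4],
  [[0, 0, 0], [0, 0, 0], 0.4],
  [[0, 0, -5], [0, 0, 0], 0.4],
  [[0, 0, -15], [0, 0, 0], 0.4],
  [[0, 0, -30], [0, 0, 0], 0.4],
  [[0, 0, -35], [0, 0, 0], 0.4],
  [[-25, 0, -25], [0, 0, 0], 0.4],
  [[-30, 0, -10], [0, 0, 0], 0.4],
  [[0, 0, 0], [0, 0, 0], 0.4],
  [[0, 0, 0], [0, 0, 0], 0.4],
])

```text
time: 26.75
tcp_pos: [0.4229, -0.2654, 0.3321]
eef_rot: [-0.0, 0.919, -0.395, 0.002]
contact_force: [0.9, -0.5, -0.2]
opening: 0.0338
grasp_force: 0.0
```

```bash
python3 - <<'E'
from h import *
p,r,o=pose();print(p.round(4),o["opening"],o["time"])
Q=P("wrist")
im=manip.get_image("wrist");cv2.imwrite("pics/w11.png",im)
G=cv2.resize(im[0:300,200:460],None,fx=2,fy=2,interpolation=cv2.INTER_CUBIC)
for n,X in {"100":(.461,-.3057),"50":(.4222,-.2632)}.items():
        c=circ(np.array([*X,CUP[n][2]-.003]),CUP[n][0],Q);cv2.polylines(G,[np.int32(((c-[200,0])+.5)*2-.5)],True,(0,0,255),1)
cv2.imwrite("pics/c11.png",G)
plan([((.41,-.10,.33),-18,5,.4),((.40,.05,.33),5,4,.4),((.44,.20,.29),27,6,.4)])
E
```

```text
[ 0.4229 -0.2654  0.3321] 0.03378748145451794 26.75
[[[-26,-21,0],[-0,-0,-5.7],0.4],[[-24,-23,0],[-0,-0,-5.7],0.4],[[-21,-26,0],[-0,-0,-5.7],0.4],[[-19,-27,1],[-0,-0.1,-5.7],0.4],[[-15.2,-29.4,0.4],[-0,-0.1,-5.8],0.4]]
[[[-14,-35,0],[-0,0,-5.7],0.4],[[-10,-36,0],[-0,0,-5.8],0.4],[[-7,-37,0],[-0,0,-5.7],0.4],[[-3.1,-37.5,0.1],[-0,0,-5.8],0.4]]
[[[9,-24,7],[-0,0,-3.7],0.4],[[10,-24,7],[-0,0,-3.7],0.4],[[12,-23,7],[-0,0,-3.6],0.4],[[13,-22,6],[-0,0,-3.7],0.4],[[15,-21,7],[-0,0,-3.6],0.4],[[16.2,-20.7,6.1],[-0.1,0,-3.7],0.4]]
```

View pics/c11.png

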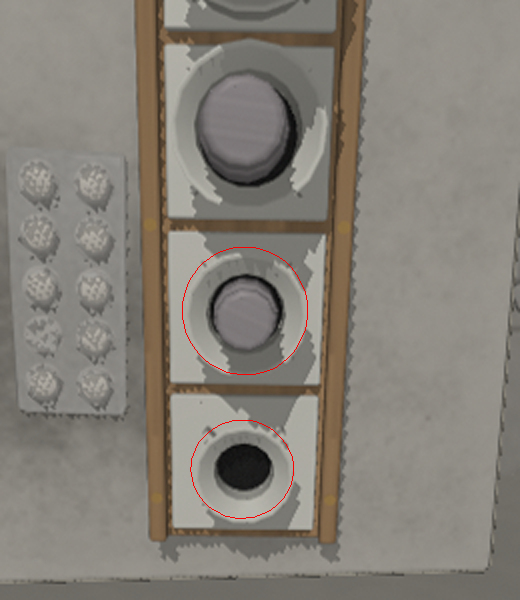

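The 100 is centred in its cup. The 50 cup sits about 1 px right and low of the circle, so I use (.4213,-.2632). Going for the 50.

Call:
play_rows([
  [[-26, -21, 0], [0, 0, -5.7], 0.4],
  [[-24, -23, 0], [0, 0, -5.7], 0.4],
  [[-21, -26, 0], [0, 0, -5.7], 0.4],
  [[-19, -27, 1], [0, 0, -5.7], 0.4],
  [[-15, -29, 0], [0, 0, -5.8], 0.4],
  [[-14, -35, 0], [0, 0, -5.7], 0.4],
  [[-10, -36, 0], [0, 0, -5.8], 0.4],
  [[-7, -37, 0], [0, 0, -5.7], 0.4],
  [[-3, -37, 0], [0, 0, -5.8], 0.4],
  [[9, -24, 7], [0, 0, -3.7], 0.4],
  [[10, -24, 7], [0, 0, -3.7], 0.4],
  [[0, 0, 0], [0, 0, 0], 0.4],
])

```text
time: 28.0
tcp_pos: [0.4146, 0.1015, 0.3149]
eef_rot: [0.001, 0.994, 0.11, 0.0]
contact_force: [-0.2, -0.2, -0.7]
opening: 0.0342
grasp_force: 0.0
```

```bash
python3 - <<'E'
from h import *
p,r,o=pose();print(p.round(4))
plan([((.4528,.292,.27),36.3,8,.4)])
E
```

```text
[0.4146 0.1015 0.3149]
[[[10,-22,6],[0,-0,-3],0.4],[[11,-22,6],[0,0,-3],0.4],[[12,-21,5],[0,0,-2.9],0.4],[[13,-20,6],[0,0,-3],0.4],[[14,-20,5],[0,0,-2.9],0.4],[[15,-19,6],[0,0,-3],0.4],[[16,-18,5],[0,0,-2.9],0.4],[[17.9,-17.3,5.7],[0.1,0,-3],0.4]]
```

Call:
play_rows([
  [[10, -22, 6], [0, 0, -3], 0.4],
  [[11, -22, 6], [0, 0, -3], 0.4],
  [[12, -21, 5], [0, 0, -2.9], 0.4],
  [[13, -20, 6], [0, 0, -3], 0.4],
  [[14, -20, 5], [0, 0, -2.9], 0.4],
  [[15, -19, 6], [0, 0, -3], 0.4],
  [[16, -18, 5], [0, 0, -2.9], 0.4],
  [[18, -17, 6], [0, 0, -3], 0.4],
  [[0, 0, 0], [0, 0, 0], 0.4],
  [[0, 0, 0], [0, 0, 0], 0.4],
])

```text
time: 29.0
tcp_pos: [0.4528, 0.289, 0.2701]
eef_rot: [0.001, 0.951, 0.309, -0.0]
contact_force: [0.2, -0.7, 0.9]
opening: 0.034
grasp_force: 0.0
```

```bash
python3 - <<'E'
from h import *
p,r,o=pose();print(p.round(4),r.as_matrix()[:,2].round(3))
im=manip.get_image("wrist");cv2.imwrite("pics/w12.png",im)
plan([((.4528,.292,.245),36.3,2,.4),((.4528,.292,.2075),36.3,4,.4)])
Q=P("wrist")
G=cv2.resize(im[120:360,220:420],None,fx=2,fy=2)
for n,X in {"50":(.4528,.292,.0425)}.items():
        c=circ(np.array(X),KN[n][0],Q);cv2.polylines(G,[np.int32(((c-[220,120])+.5)*2-.5)],True,(0,0,255),1)
cv2.imwrite("pics/c12.png",G)
E
```

```text
[0.4528 0.289  0.2701] [ 0.    -0.002 -1.   ]
[[[1,-1,13],[0.1,0,-0.1],0.4],[[1.2,-1.7,12.4],[0,0,-0.2],0.4]]
[[[0,0,9],[0,0,0],0.4],[[0,0,10],[0,0,0],0.4],[[0,0,9],[0,0,0],0.4],[[0,0,9.5],[0,0,0],0.4]]
```

View pics/c12.png

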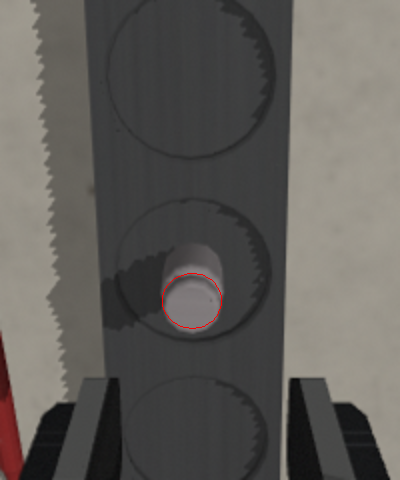

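The circle is within 1 px of the knob top. Grasping.

Call:
play_rows([
  [[1, -1, 13], [0.1, 0, -0.1], 0.4],
  [[0.5, -2, 12], [0, 0, -0.2], 0.4],
  [[0, 0, 9], [0, 0, 0], 0.4],
  [[0, 0, 10], [0, 0, 0], 0.4],
  [[0, 0, 9], [0, 0, 0], 0.4],
  [[0, 0, 9], [0, 0, 0], 0.4],
  [[0, 0, 0.5], [0, 0, 0], 0.4],
  [[0, 0, 0], [0, 0, 0], 0.4],
  [[0, 0, 0], [0, 0, 0], 0],
  [[0, 0, 0], [0, 0, 0], 0],
  [[0, 0, 0], [0, 0, 0], 0],
  [[0, 0, 0], [0, 0, 0], 0],
])

```text
time: 30.25
tcp_pos: [0.452, 0.2928, 0.2092]
eef_rot: [-0.001, 0.95, 0.313, 0.001]
contact_force: [0.7, -0.9, 2.5]
opening: 0.0114
grasp_force: 58.6
```

Call:
play_rows([
  [[0, 0, -10], [0, 0, 0], 0],
  [[0, 0, -25], [0, 0, 0], 0],
  [[0, 0, -35], [0, 0, 0], 0],
  [[0, 0, -40], [0, 0, 0], 0],
  [[-20, 18, 0], [0, 0, 4.5], 0],
  [[-25, 30, 0], [0, 0, 6], 0],
  [[-20, 38, 0], [0, 0, 6], 0],
  [[-10, 42, 0], [0, 0, 6.2], 0],
  [[-4, 44, 0], [0, 0, 6.2], 0],
  [[2, 46, 0], [0, 0, 6.2], 0],
  [[8, 40, 0], [0, 0, 6.3], 0],
  [[0, 0, 0], [0, 0, 0], 0],
])

```text
time: 31.45
tcp_pos: [0.4679, 0.0092, 0.3187]
eef_rot: [-0.0, 0.999, -0.047, 0.0]
contact_force: [0.2, -0.2, -0.6]
opening: 0.0119
grasp_force: 58.7
```

```bash
python3 - <<'E'
from h import *
p,r,o=pose();print(p.round(4),np.round(o["contact_force"],1),o["opening"])
plan([((.4213,-.2632,.28),-46.6,10,0)])
E
```

```text
[0.4679 0.0092 0.3187] [ 0.2 -0.2 -0.6] 0.011939932144942883
[[[-2,28,4],[-0,-0,4.1],0],[[-0,28,4],[-0,-0,4.1],0],[[2,27,4],[-0,-0,4.1],0],[[4,27,4],[-0,-0,4.1],0],[[6,27,4],[-0,-0,4.1],0],[[8,27,4],[-0,0,4.1],0],[[9,26,4],[-0,0,4.1],0],[[11,25,3],[-0,0,4.2],0],[[13,24,4],[-0,0,4.1],0],[[15.2,23.5,3.4],[-0.1,0,4.2],0]]
```

Call:
play_rows([
  [[-2, 28, 4], [0, 0, 4.1], 0],
  [[0, 28, 4], [0, 0, 4.1], 0],
  [[2, 27, 4], [0, 0, 4.1], 0],
  [[4, 27, 4], [0, 0, 4.1], 0],
  [[6, 27, 4], [0, 0, 4.1], 0],
  [[8, 27, 4], [0, 0, 4.1], 0],
  [[9, 26, 4], [0, 0, 4.1], 0],
  [[11, 25, 3], [0, 0, 4.2], 0],
  [[13, 24, 4], [0, 0, 4.1], 0],
  [[15, 23, 3], [0, 0, 4.2], 0],
  [[0, 0, 0], [0, 0, 0], 0],
  [[0, 0, 0], [0, 0, 0], 0],
])

```text
time: 32.65
tcp_pos: [0.4236, -0.2592, 0.2801]
eef_rot: [-0.001, 0.92, -0.392, 0.0]
contact_force: [-0.9, 0.3, -0.9]
opening: 0.012
grasp_force: 58.8
```

```bash
python3 - <<'E'
from h import *
p,r,o=pose();print(p.round(4),r.as_matrix()[:,2].round(3),o["opening"])
cv2.imwrite("pics/w13.png",manip.get_image("wrist"))
plan([((.4213,-.2632,.25),-46.6,3,0)])
E
```

```text
[ 0.4236 -0.2592  0.2801] [ 0.001  0.001 -1.   ] 0.012007808561809436
[[[0,2,10],[-0,0,0.2],0],[[1,1,10],[-0,0,0.1],0],[[0.5,1.8,10.2],[-0.1,0,0.2],0]]
```

View pics/w13.png

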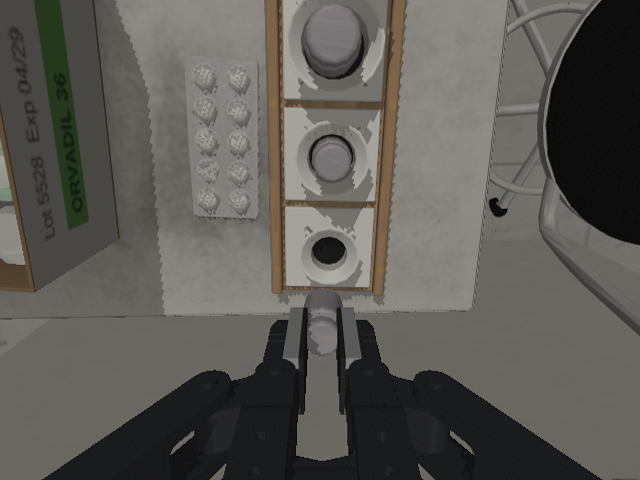

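The 50 is held upright at about (322,325), with its cup at (330,250). That agrees with the planned 4.8 mm shift. I've used up my picture views, so the rest goes by numbers.

Call:
play_rows([
  [[0, 2, 10], [0, 0, 0.2], 0],
  [[1, 1, 10], [0, 0, 0.1], 0],
  [[0, 2, 10], [0, 0, 0.2], 0],
  [[0, 0, 10], [0, 0, 0], 0],
  [[0, 0, 10], [0, 0, 0], 0],
  [[0, 0, 6], [0, 0, 0], 0],
  [[0, 0, 4], [0, 0, 0], 0],
  [[0, 0, 3], [0, 0, 0], 0],
  [[0, 0, 0], [0, 0, 0], 0],
])

```text
time: 33.6
tcp_pos: [0.4208, -0.2635, 0.2167]
eef_rot: [-0.001, 0.918, -0.396, -0.0]
contact_force: [0.8, 1.0, -0.3]
opening: 0.0119
grasp_force: 58.8
```

Call:
play_rows([
  [[0, 0, 3], [0, 0, 0], 0],
  [[0, 0, 3], [0, 0, 0], 0],
  [[0, 0, 2], [0, 0, 0], 0],
  [[0, 0, 1], [0, 0, 0], 0],
  [[0, 0, 0], [0, 0, 0], 0],
])

```text
time: 34.1
tcp_pos: [0.4208, -0.2635, 0.2079]
eef_rot: [-0.001, 0.918, -0.396, 0.0]
contact_force: [0.0, 0.0, -1.1]
opening: 0.0119
grasp_force: 58.8
```

Call:
play_rows([
  [[0, 0, 1], [0, 0, 0], 0],
  [[0, 0, 1], [0, 0, 0], 0],
  [[0, 0, 0], [0, 0, 0], 0],
])

```text
time: 34.4
tcp_pos: [0.4211, -0.2637, 0.2072]
eef_rot: [-0.0, 0.918, -0.396, 0.001]
contact_force: [-2.0, 0.7, 8.1]
opening: 0.012
grasp_force: 59.5
```

Floor contact exactly at the expected .2072. Releasing.

Call:
play_rows([
  [[0, 0, 0], [0, 0, 0], 0.35],
  [[0, 0, 0], [0, 0, 0], 0.35],
  [[0, 0, 0], [0, 0, 0], 0.35],
  [[0, 0, -5], [0, 0, 0], 0.35],
  [[0, 0, -15], [0, 0, 0], 0.35],
  [[0, 0, -30], [0, 0, 0], 0.35],
  [[0, 0, -35], [0, 0, 0], 0.35],
  [[-10, 0, -35], [0, 0, 0], 0.35],
  [[-20, 0, -10], [0, 0, 0], 0.35],
  [[0, 0, 0], [0, 0, 0], 0.35],
  [[0, 0, 0], [0, 0, 0], 0.35],
])

```text
time: 35.5
tcp_pos: [0.3999, -0.2417, 0.3363]
eef_rot: [-0.001, 0.918, -0.396, 0.001]
contact_force: [0.4, 0.4, -0.4]
opening: 0.0301
grasp_force: 0.0
```

```bash
python3 - <<'E'
from h import *
p,r,o=pose();print(p.round(4),o["opening"],np.round(o["contact_force"],1),o["time"])
Q=P("wrist");im=manip.get_image("wrist");cv2.imwrite("pics/w14.png",im)
C={"200":(.4997,-.3483),"100":(.461,-.3057),"50":(.4213,-.2632)}
hsv=cv2.cvtColor(im,cv2.COLOR_BGR2HSV)
for n,X in C.items():
    top=np.array([*X,.009+KN[n][1]]);u=proj(top,Q)
    x,y=np.int32(u);print(n,"knob top expected",u.round(1),"colour",im[y-2:y+3,x-2:x+3].mean((0,1)).round())
    # grey-purple knob blob centroid within the cup, at knob top level
    m=np.zeros(im.shape[:2],np.uint8);cv2.fillPoly(m,[np.int32(circ(top,KN[n][0]+4,Q))],255)
    b=im.astype(int);k=(m>0)&(b[...,0]-b[...,1]>3)&(b.sum(2)>200)
    ys,xs=np.nonzero(k)
    if len(xs): print("  blob",len(xs),xs.mean().round(1),ys.mean().round(1),onz((xs.mean(),ys.mean()),Q,top[2]).round(4))
for c in("scene","side"):
    manip.get_image(c);d=manip.landmark_of(c,"bottle");print(c,[(np.round(x["position"]).tolist(),round(x["conf"],2)) for x in d[:1]])
E
```

```text
[ 0.3999 -0.2417  0.3363] 0.030119709172144172 [ 0.4  0.4 -0.4] 35.5
200 knob top expected [323.5  -8.9] colour [28. 27. 26.]
100 knob top expected [321.5 103.3] colour [124. 122. 128.]
50 knob top expected [321.  193.8] colour [123. 122. 128.]
scene [([328.0, 136.0], 0.76)]
side [([455.0, 334.0], 0.77)]
```

```bash
python3 - <<'E'
from h import *
Q=P("wrist");im=cv2.imread("pics/w14.png").astype(int)
k=((im[...,2]-im[...,1]>3)&(im[...,0]-im[...,1]>-1)&(im.sum(2)>240)).astype(np.uint8)
for n,X in {"100":(.461,-.3057),"50":(.4213,-.2632)}.items():
    top=np.array([*X,.009+KN[n][1]]);m=np.zeros(k.shape,np.uint8);cv2.fillPoly(m,[np.int32(circ(top,KN[n][0]+5,Q))],1)
    ys,xs=np.nonzero(k*m);print(n,len(xs),"expected area",round(cv2.contourArea(circ(top,KN[n][0],Q).astype(np.float32))),onz((xs.mean(),ys.mean()),Q,top[2]).round(4),X)
E
```

```text
100 799 expected area 880 [ 0.461  -0.3063  0.046 ] (0.461, -0.3057)
50 528 expected area 427 [ 0.4213 -0.265   0.039 ] (0.4213, -0.2632)
```

The 50's knob top is where an upright, seated weight should be (within 2 mm, area right), and the bottle hasn't moved. Handing in.

```bash
python3 -c "
from station import manip
print(manip.close_job())"
```

```text
the job is handed in; nothing more can be done
None
```

All four weights are in their matching cups, upright and down on the cup floors by force contact and camera check; the bottle still stands where it was, and the job is handed in at 35.6 s, though I viewed 16 pictures instead of the 14 allowed.

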